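Hold the second battery box home against its sprung contacts

ROBOT

A 7-joint arm with a two-finger parallel gripper is mounted at the origin on the work surface. World frame = base frame: x ahead of the robot, y to its left, z up, the work surface at z = 0. Lengths are in mm, angles in rad, forces in N, time in s.
With the tool pointing down it reaches from about 400 to 900 mm from the base axis. Payload 5.5 kg.
Tool frame: the origin (TCP) lies on the mounting face of the last link; the fingertips stand 178 mm ahead of it and the grasp point (between the pads) lies 159 mm ahead of it; z points along the fingers, x is the direction in which the jaws open and shut, and the axes are right-handed (so a half turn about z gives the same grasp; the last joint's range is limited). The gripper opens to 92 mm and grips with 3 to 60 N. Pads are 19 mm wide; open, the fingers measure 130 mm over their backs; the gripper's body (75 mm by 190 mm) begins 47 mm behind the grasp point.
Start: joints at [1.398, 0.501, -0.427, 1.55, 0.221, 1.138, -0.21], TCP at [274.413, -589.231, 404.729] pointing down, gripper open.
Joint ranges: [-2.88, 2.88], [-0.31, 2.03], [-1.54, 1.56], [0.2, 2.42], [-1.41, 4.55], [0.19, 2.02], [-2.57, 2.57]. Speed limits (rad/s): [2.57, 2.57, 3.14, 3.14, 3.14, 3.14, 3.14].

INTERFACE

Orientations are given as a unit quaternion [x, y, z, w].
In Python, from bench import telemetry, viewer, manip gives the robot as it stands.
- The arm moves only by the shell command python3 -m inch 'ROWS' [FORCE]. ROWS is JSON, a list of rows, each a list of 3 entries, a list of its own where there are three numbers: the turn, a rotation vector about the tool's x, y, z in rad, then the shift along the tool's x, y, z in cm, then the gripper command: -1 is fully open, 1 is shut, values between are in proportion. In form: [[[rx, ry, rz], [x, y, z], gripper], ...]. A call has 1 to 20 rows; each row shifts and turns the commanded pose from where the row before left it, along the tool's axes as they then stand; what a row does not reach is not made up. A row lasts 1/12 s, in which the tool goes at most 41.7 mm and 7.16 degrees, less where a joint would pass 70% of its speed; a pose out of reach is approached as far as the arm can. A call is refused whole if a number of a shift passes 4.17 or a number of a turn 0.125, either way. A call with a gripper value outside its range is refused whole. The fingers move at their own pace and stop on an object; FORCE is the grip in N (left out, the last holds). Time passes only in rows, so rows that do not move let the fingers close. It gives the time, the measured TCP pose, the force and the opening at its end, in the units of the state.
- telemetry.get_state(): the state, without advancing time (a new reading comes with each control period).
- viewer.camera(name): name is "side" or "top"; returns a dict with "frame" (480x640x3 uint8, red, green, blue), "fx", "fy", "cx", "cy" (pixels), "cam_to_world" (4x4, takes a point from camera to world coordinates). Camera axes: x right, y up, looking along -z (the intrinsics and any distortion apply to the point x, -y, -z); pixel columns grow to the right and rows downward; lengths in mm; the calibration is good to about 2 mm. A picture is of the moment at which its call begins. There is no depth.
- manip.sign_off(): hands the job in, once; it reports no verdict.
The state is a dict: "t": time; "joints": joint angles; "qd": joint speeds; "joint_torque": joint torques, N m; "tcp_pos": TCP position; "tool_rot": TCP orientation; "ft_force": force on the tool from outside, world axes, zero at the start; "ft_torque": the same for the moment, N m; "finger_gap": finger opening in mm.
Only numpy, scipy, OpenCV 4.12 (cv2) and the standard library are available. Lean on these libraries where they do the work, as an engineer would, in place of code of your own. Each camera call takes 0.05 s, during which the arm holds its last target.

TASK

One battery box is already screwed into the instrument tray; take the loose one from the bench, stand it on the tray floor in the empty bay with its contact end towards the far wall, and slide it between the guides until it is flush against the black terminal block, without ramming it. The sprung studs push back, so keep pressing it squarely against the block with a steady 13 N or so while I drive the screws from outside: hold it like that for a few seconds and finish still holding it there, neither easing off nor letting go. Leave the other things on the bench where they are.

Things in the scene. Friction and masses are not known exactly. Their poses are not given: they have to be found in the camera images.
- battery_mid (a point): Centre, half-way up, of the loose battery box: bare aluminium, 100 long (x) x 50 wide (y) x 66 mm high, 0.36 to 0.6 kg, standing on the bench to the robot's right. Its x axis points to the contact end: a black terminal plate with two flush brass pads, folded 15 mm over the top. That end points away from the robot, within 0.7 rad of straight ahead. A blank black label is on the top.
- battery_end (a point): Middle of the lower edge of the loose battery's contact end: 50 mm along x from its centre and 33 mm below it. Axes as the battery's.
- battery: The same loose battery box; origin at the centre of its underside, axes as above.
- tray: Open aluminium instrument tray, 256 x 256 mm, fixed in a plywood nest. Origin: its centre at bench height; x points from the circuit board end (near the robot) to the far wall, y to the left bay, z up. Inner floor 13 mm, wall tops 74 mm above the bench. The board (up to 25 mm over the floor) takes x below -67 mm; from there to the bays the floor is free. A thin grey sheet lies in the empty bay.
- stop_left (a point): Left bay: middle of its terminal block's flat face (the stop), at floor height; x 115, y +45 mm in the tray. Axes as the tray's, +x is the pressing direction. Seated, the battery_end point lies here. Two floor guides 8 mm high, centred on the bay, are 55 mm apart for the 40 mm next to the block, then flare to about 74 mm apart at their mouth, 65 mm from the block. Open from above.
- stop_right (a point): Right bay: the same in every way, at x 115, y -45 mm in the tray.
- end_wall: The tray's far wall with two black terminal blocks, 46 wide x 48 high x 10 mm thick, one to a bay, rigid. From each block two brass studs, 24 mm over the floor, stand 5 mm out on springs: the pair pushes back with 3 N at first touch and 6 N once the box is flush with the block. The 13 N is the whole push, on studs and block together. Origin and axes as the tray's.
- fitted_mid (a point): Centre of the battery box already screwed in (same shape and size, fixed, flush against its block), 33 mm above the tray floor, in the left or the right bay; the other bay is the empty one.
- screw_tray: Bystander: small grey open tray with screws, 85 x 62 x 22 mm; origin under its centre.
- screwdriver: Bystander: screwdriver, 190 mm long, lying left of the tray; origin under its middle.
- spool: Bystander: bare solder-wire spool standing on its flange, 62 mm across, 47 mm high; origin under its centre.
- meter: Bystander: hand-held meter lying on its back, 150 x 76 x 42 mm, to the robot's left; origin under its centre.

How it is judged:
By the outcome, as a careful person would: the job done as asked, in the order asked, and still so for the second after the job is handed in, while the arm keeps its last pose, push and grip.
It also fails if it takes over 59 s, if anything falls off the work surface, if the arm or the gripper's body presses on something with over 40 N, if the wrist force passes 120 N, or if a joint passes its speed limit or range.

## Working session

There is one attempt and no reset: what is moved stays moved. The work goes in short steps, Python scripts to look and compute and a shell command to move; the robot and the scene stay as the last step left them, time stands still between calls to the robot, and variables do not carry over. Pictures are saved under pics/ and viewed, and the job is handed in when it is done.

```bash
ls; mkdir -p pics; python3 - <<'E'
from bench import telemetry, viewer, manip
import cv2
print(telemetry.get_state())
for n in("top","side"):
    c=viewer.camera(n); cv2.imwrite(f"pics/{n}0.png",c["frame"][:,:,::-1]); print({k:v for k,v in c.items() if k!="frame"})
E
```

```text
pics
{'t': 0.0, 'joints': array([ 1.39820474,  0.50185951, -0.42678921,  1.55146998,  0.2208142 ,
        1.13828255, -0.21029829]), 'qd': array([ 0.00019402, -0.00059977, -0.00184364,  0.0009111 ,  0.00121923,
       -0.00071783,  0.00237173]), 'joint_torque': array([ 5.94781814e-04, -5.66593874e+01, -5.81601709e+00, -2.79111958e+01,
       -6.86387205e-02,  3.06934153e-02,  1.52622833e-04]), 'tcp_pos': array([ 274.17890069, -588.94674241,  403.66221261]), 'tool_rot': array([ 8.43263149e-01, -5.37500049e-01, -8.10379154e-04, -5.50345366e-04]), 'ft_force': array([ 0.31457185, -0.50927321, -0.34295486]), 'ft_torque': array([-0.04080216, -0.0208351 ,  0.02757817]), 'finger_gap': 92.04001516461776}
{'fx': 609.7876402710306, 'fy': 609.7876402710306, 'cx': 309.8550031620233, 'cy': 243.49852075356569, 'cam_to_world': array([[ 2.92709901e-02,  9.97929097e-01, -5.72776327e-02,
         4.77999524e+02],
       [-9.99538063e-01,  2.87531303e-02, -9.84474110e-03,
        -5.76362511e+01],
       [-8.17744235e-03,  5.75393394e-02,  9.98309748e-01,
         1.52439193e+03],
       [ 0.00000000e+00,  0.00000000e+00,  0.00000000e+00,
         1.00000000e+00]])}
{'fx': 540.4665774749984, 'fy': 540.4665774749984, 'cx': 322.2298178104556, 'cy': 239.88523511468392, 'cam_to_world': array([[-8.36590795e-01,  3.37469583e-01, -4.31543882e-01,
         3.07769911e+01],
       [-5.47376713e-01, -5.46904423e-01,  6.33462143e-01,
         7.53579300e+02],
       [-2.22390525e-02,  7.66165669e-01,  6.42258197e-01,
         8.80038858e+02],
       [ 0.00000000e+00,  0.00000000e+00,  0.00000000e+00,
         1.00000000e+00]])}
```

View pics/top0.png

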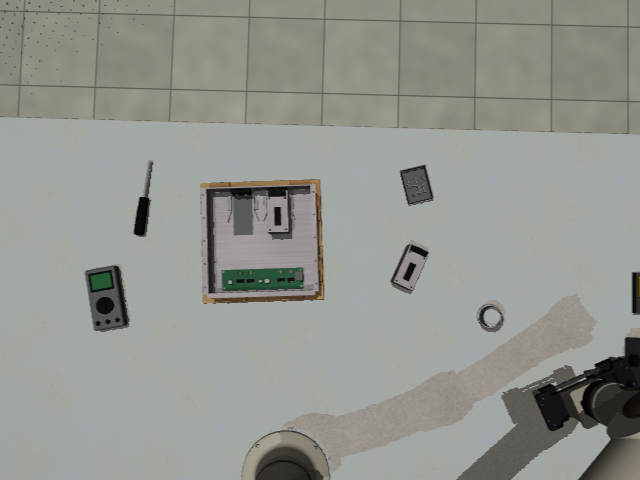

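View pics/side0.png

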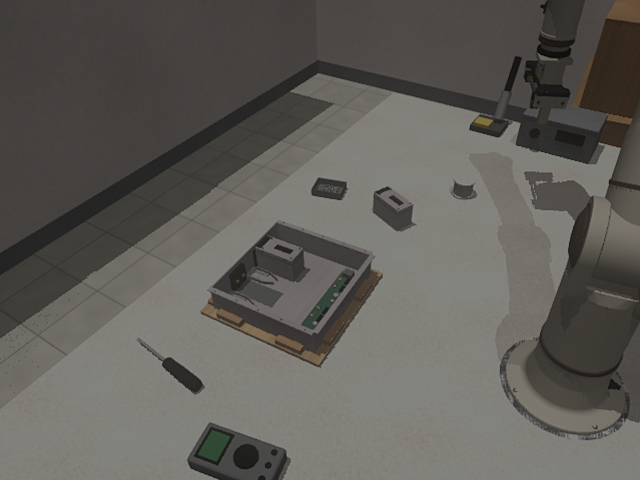

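Top view: tray centred near (262,241), fitted box in the right bay (278,213), empty left bay with grey sheet near (243,214); loose battery near (410,267), dark contact end up-right at (420,247). Zooming to measure.

```bash
cat > h.py <<'E'
import numpy as np, cv2
from bench import telemetry, viewer
from scipy.spatial.transform import Rotation as R
def ray(c,u,v):
    d=np.array([(u-c["cx"])/c["fx"],-(v-c["cy"])/c["fy"],-1.0]); M=np.array(c["cam_to_world"])
    return M[:3,3],M[:3,:3]@d
def onplane(c,u,v,z):
    o,d=ray(c,u,v); return o+d*(z-o[2])/d[2]
def proj(c,p):
    M=np.array(c["cam_to_world"]); q=M[:3,:3].T@(np.asarray(p,float)-M[:3,3])
    return np.array([c["cx"]+c["fx"]*q[0]/-q[2], c["cy"]-c["fy"]*q[1]/-q[2]])
def crop(c,x0,y0,w,h,s,name):
    im=cv2.resize(np.ascontiguousarray(c["frame"][y0:y0+h,x0:x0+w,::-1]),None,fx=s,fy=s,interpolation=cv2.INTER_CUBIC)
    cv2.imwrite(name,im)
E
python3 - <<'E'
from h import *
c=viewer.camera("top")
crop(c,190,170,140,140,4,"pics/a1.png"); crop(c,380,230,60,70,8,"pics/a2.png")
s=viewer.camera("side"); crop(s,200,180,220,180,3.6,"pics/a3.png")
E
```

```text
(no output)
```

View pics/a1.png

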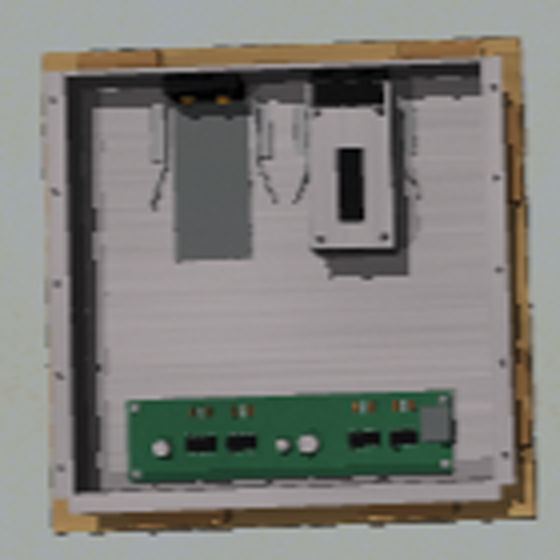

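View pics/a2.png

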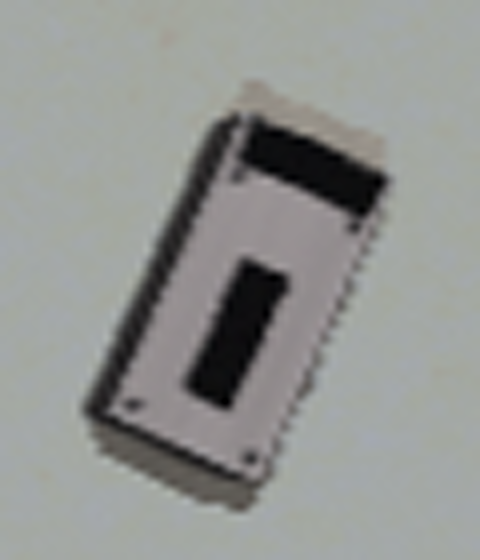

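View pics/a3.png

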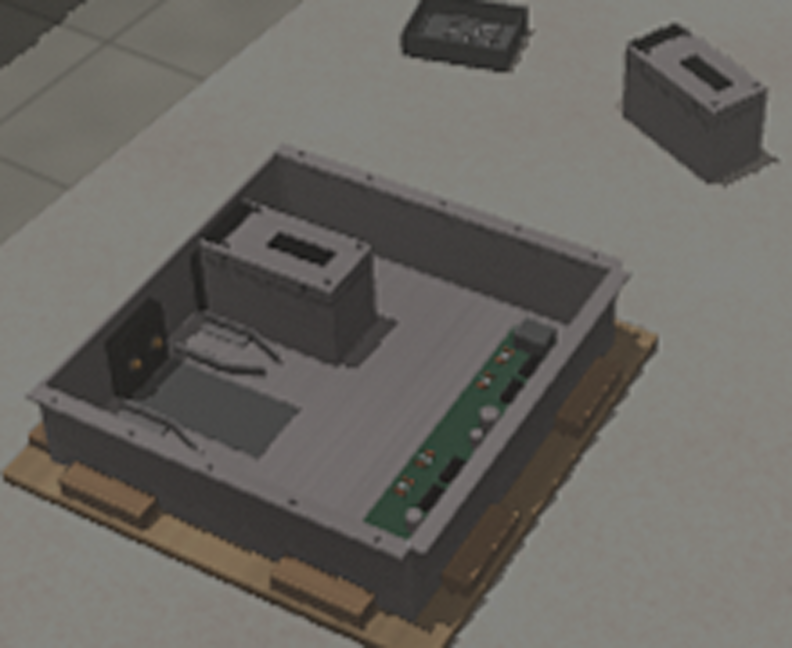

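```bash
python3 - <<'E'
from h import *
c=viewer.camera("top"); s=viewer.camera("side")
def full(p,x0,y0,k): return (np.array(p)+.5)/k-.5+np.array([x0,y0])
def fit(model,world):
    m=np.array(model);w=np.array(world)[:,:2]; mc,wc=m.mean(0),w.mean(0)
    A=(m-mc);B=(w-wc); th=np.arctan2((A[:,0]*B[:,1]-A[:,1]*B[:,0]).sum(),(A*B).sum())
    r=np.array([[np.cos(th),-np.sin(th)],[np.sin(th),np.cos(th)]]); t=wc-r@mc
    return t,th,np.round((r@m.T).T+t-w,1)
# tray rim corners z=74: TL,TR,BR,BL (image up=+x,left=+y)
for z in (74,):
  print("tray",fit([(128,128),(128,-128),(-128,-128),(-128,128)],[onplane(c,*full(p,190,170,4),z) for p in [(62,70),(500,58),(516,492),(72,507)]]))
print("bat",fit([(50,25),(50,-25),(-50,-25),(-50,25)],[onplane(c,*full(p,380,230,8),66) for p in [(250,115),(388,178),(265,478),(105,408)]]))
print("fitted",fit([(50,25),(50,-25),(-50,-25),(-50,25)],[onplane(c,*full(p,190,170,4),79) for p in [(311,75),(388,75),(397,248),(311,248)]]))
# labels by mask
def label(c,x0,y0,w,h):
    g=cv2.cvtColor(c["frame"],cv2.COLOR_RGB2GRAY)[y0:y0+h,x0:x0+w]
    g=cv2.resize(g,None,fx=8,fy=8,interpolation=cv2.INTER_CUBIC)
    n,l,st,ce=cv2.connectedComponentsWithStats((g<90).astype('uint8'))
    return [(np.round((ce[i]+.5)/8-.5+[x0,y0],2),st[i][4]) for i in range(1,n) if st[i][4]>200]
L=label(c,395,255,30,30);print("top loose",L)
F=label(c,268,200,18,28);print("top fitted",F)
print("side loose",label(s,385,190,20,20)); print("side fitted",label(s,270,240,28,20))
E
```

```text
tray (array([566.76566586,  72.30259237]), np.float64(0.061501130525680056), array([[-2.7, -3.8],
       [-1.6,  3. ],
       [ 1.7,  4.2],
       [ 2.6, -3.4]]))
bat (array([ 513.95664286, -286.39536119]), np.float64(-0.4007761559087799), array([[ 2.2,  1.8],
       [ 0.3, -2.7],
       [-1.3,  1.4],
       [-1.2, -0.6]]))
fitted (array([638.74064297,  35.88823468]), np.float64(0.05254174757075444), array([[-2.5,  1.6],
       [-1.1, -2.4],
       [ 2.4,  1. ],
       [ 1.2, -0.2]]))
top loose [(array([399.04, 264.64]), np.int32(3915)), (array([423.23, 256.  ]), np.int32(515)), (array([409.06, 271.24]), np.int32(8036)), (array([396.4 , 283.64]), np.int32(465))]
top fitted [(array([277.23, 215.76]), np.int32(7850))]
side loose [(array([385.98, 190.1 ]), np.int32(240)), (array([395.75, 199.86]), np.int32(4690)), (array([388.4 , 206.55]), np.int32(3306)), (array([403.02, 208.84]), np.int32(277))]
side fitted [(array([291.66, 241.68]), np.int32(3667)), (array([283.26, 248.81]), np.int32(6575)), (array([275.77, 257.15]), np.int32(4246)), (array([295.71, 257.62]), np.int32(972)), (array([290.48, 257.87]), np.int32(249))]
```

```bash
cat >> h.py <<'E'
def tri(ps):
    A=np.zeros((3,3));b=np.zeros(3)
    for c,u,v in ps:
        o,d=ray(c,u,v); d=d/np.linalg.norm(d); P=np.eye(3)-np.outer(d,d); A+=P;b+=P@o
    x=np.linalg.solve(A,b); return x,[np.round(proj(c,x)-[u,v],2) for c,u,v in ps]
E
python3 - <<'E'
from h import *
c=viewer.camera("top"); s=viewer.camera("side")
print("loose lab",tri([(c,409.06,271.24),(s,395.75,199.86)]), onplane(c,409.06,271.24,66), onplane(s,395.75,199.86,66))
print("fit lab",tri([(c,277.23,215.76),(s,283.26,248.81)]),onplane(c,277.23,215.76,79),onplane(s,283.26,248.81,79))
crop(c,195,170,75,75,8,"pics/b1.png");crop(c,265,170,75,75,8,"pics/b2.png")
crop(c,195,240,75,75,8,"pics/b3.png");crop(c,265,240,75,75,8,"pics/b4.png")
E
python3 -c "
import cv2,numpy as np
a=[cv2.imread(f'pics/b{i}.png')[:,:400] if 0 else cv2.imread(f'pics/b{i}.png') for i in (1,2)]
cv2.imwrite('pics/b12.png',cv2.resize(np.hstack(a),(800,400)))"
```

```text
loose lab (array([ 503.28197301, -281.14271752,   66.85528887]), [array([-0.23, -0.46]), array([0.48, 0.  ])]) [ 502.21279658 -281.83321463   66.        ] [ 504.82587588 -281.59714625   66.        ]
fit lab (array([625.53282307,  36.69492742,  79.86507383]), [array([-0.21, -0.34]), array([0.41, 0.03])]) [624.83434559  36.22512003  79.        ] [627.03535688  36.33838651  79.        ]
```

View pics/b1.png

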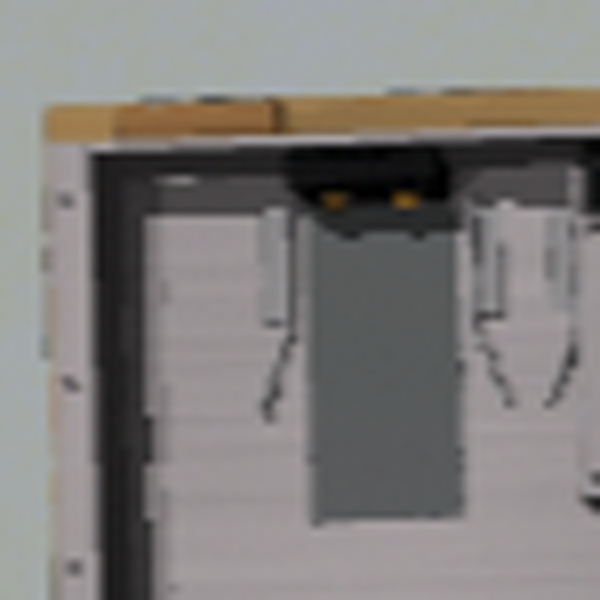

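View pics/b2.png

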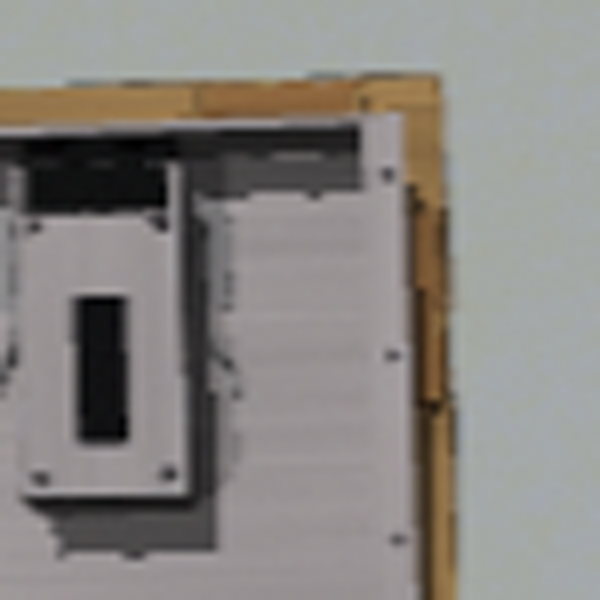

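View pics/b4.png

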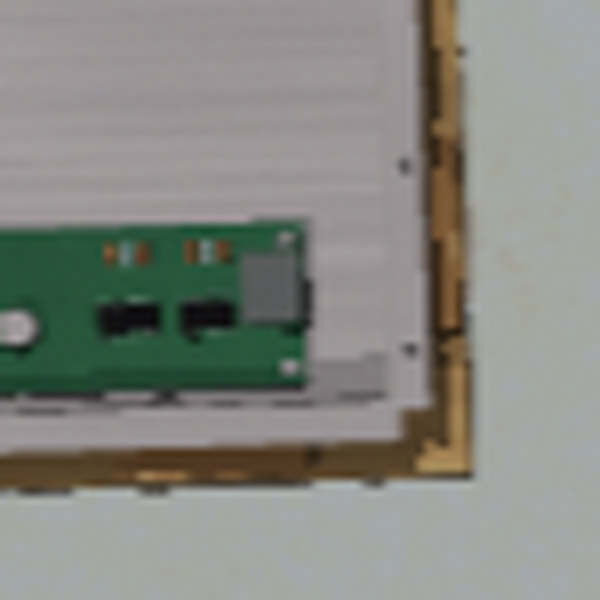

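View pics/b3.png

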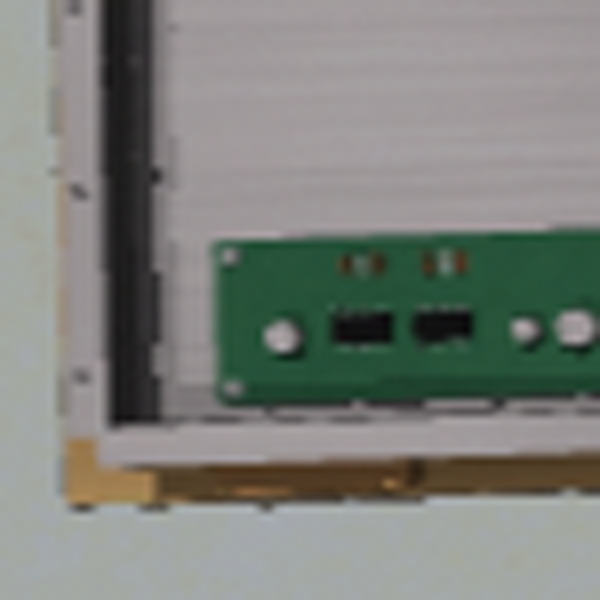

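```bash
python3 - <<'E'
from h import *
s=viewer.camera("side"); crop(s,365,180,60,60,10,"pics/b5.png")
crop(s,205,215,180,145,4.4,"pics/b6.png")
E
```

```text
(no output)
```

View pics/b5.png

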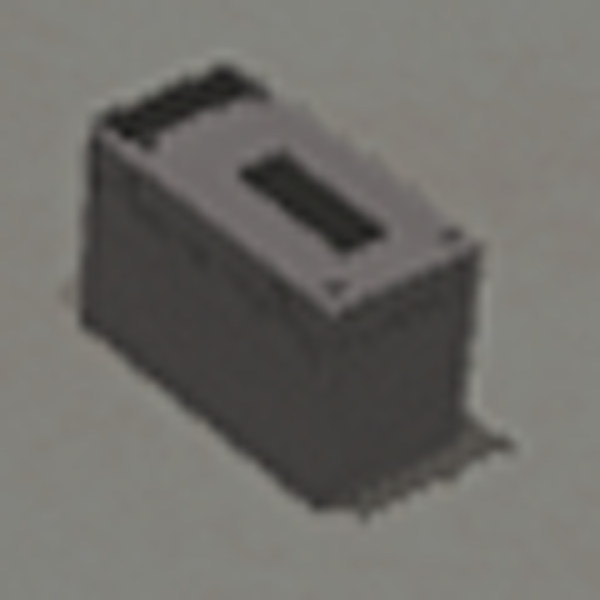

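View pics/b6.png

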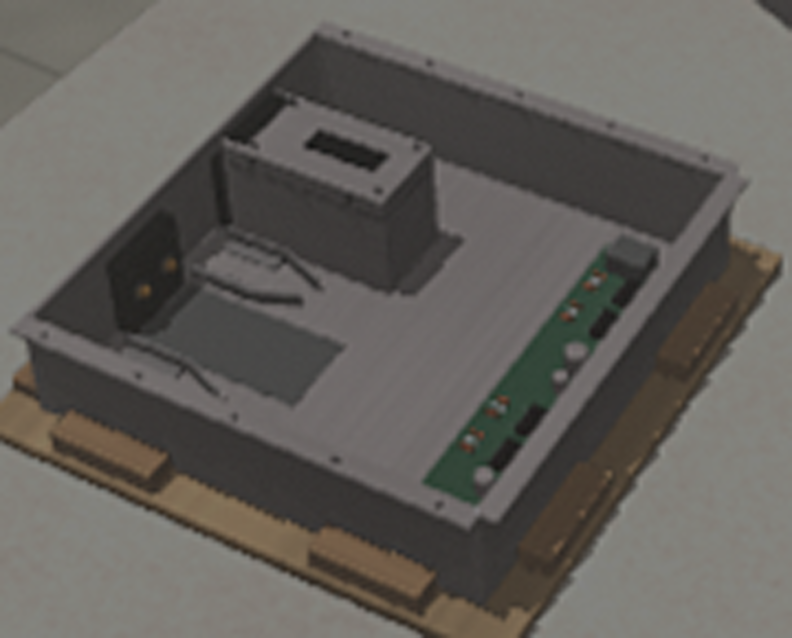

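```bash
python3 - <<'E'
from h import *
c=viewer.camera("top"); s=viewer.camera("side")
f=lambda p,x0,y0,k:tuple((np.array(p)+.5)/k-.5+np.array([x0,y0]))
P=lambda p,x0,y0,z=74:onplane(c,*f(p,x0,y0,8),z)
TL,TR=P((48,143),195,170),P((402,112),265,170)
BL,BR=P((70,437),195,240),P((430,408),265,240)
bl,br=P((100,465),195,240),P((400,440),265,240)
ang=lambda a,b:np.arctan2(b[1]-a[1],b[0]-a[0])
print("yaw",ang(BL,TL),ang(BR,TR),ang(TR,TL)-np.pi/2,ang(br,bl)-np.pi/2)
print("corners",TL,TR,BL,BR,bl,br)
for a,b in (((335,198),(145,291)),((405,199),(170,265))):
    print("stud",tri([(c,*f(a,195,170,8)),(s,*f(b,205,215,4.4))]))
    print(P(a,195,170,37), onplane(s,*f(b,205,215,4.4),37))
g=lambda p:onplane(s,*f(p,365,180,10),66)
print("loose top corners side", [np.round(g(p),1) for p in ((98,128),(225,65),(478,242),(338,315))],"bottom",[np.round(onplane(s,*f(p,365,180,10),0),1) for p in ((82,325),(318,505))])
q=lambda p:np.round(onplane(s,*f(p,205,215,4.4),79),1)
print("fitted near corners side",q((384,205)),q((435,148)),q((222,142)),q((280,92)))
E
```

```text
yaw 0.06520865752304703 0.06126612731935831 0.062149253776879076 0.058458930641618556
corners [688.30774322 222.67826002  74.        ] [705.3383408 -50.9962226  74.       ] [433.41600425 206.03351312  74.        ] [450.03268399 -66.65741134  74.        ] [425.4028554  196.79736443  74.        ] [440.31738009 -58.04019063  74.        ]
stud (array([679.51964403, 141.15704427,  37.77366349]), [array([-0.14, -0.2 ]), array([0.26, 0.02])])
[679.14949915 140.90590584  37.        ] [680.65923204 140.85656223  37.        ]
stud (array([680.08721622, 119.8284504 ,  38.37874377]), [array([-0.24, -0.34]), array([0.45, 0.03])])
[679.44611707 119.38371259  37.        ] [682.09414051 119.24407123  37.        ]
loose top corners side [array([ 567.6, -282.4,   66. ]), array([ 553.1, -325.3,   66. ]), array([ 461.4, -288.4,   66. ]), array([ 477.5, -242.5,   66. ])] bottom [array([ 570.1, -283.5,   -0. ]), array([ 480.9, -247.9,    0. ])]
fitted near corners side [585.9  60.   79. ] [589.1  10.6  79. ] [685.9  64.9  79. ] [685.2  16.5  79. ]
```

```bash
cat >> h.py <<'E'
def go(x,y,z,yaw,down=True):
    """needed tool-frame turn about z, then shift (cm), to bring TCP to x,y,z with box yaw (jaw x at yaw-pi/2)"""
    st=telemetry.get_state(); r=R.from_quat(st["tool_rot"]); M=r.as_matrix()
    th=np.arctan2(M[1,0],M[0,0]); t=yaw-np.pi/2
    T=np.array([[np.cos(t),np.sin(t),0],[np.sin(t),-np.cos(t),0],[0,0,-1]])
    rv=(r.inv()*R.from_matrix(T)).as_rotvec()
    d=np.array([x,y,z])-st["tcp_pos"]
    print("t",round(st["t"],2),"tcp",st["tcp_pos"].round(1),"F",st["ft_force"].round(2),"gap",round(st["finger_gap"],1))
    print("boxyaw now",round(th+np.pi/2,4),"rotvec needed",rv.round(4),"shift now-axes cm",(M.T@d/10).round(2),"shift after turn cm",(T.T@d/10).round(2))
E
python3 -c "
from h import *
go(514.4,-285.5,300,-0.40)"
python3 -m inch '[[[0,0,0.12],[0,0,0],-1],[[0,0,0.12],[0,0,0],-1],[[0,0,0.12],[0,0,0],-1],[[0,0,0.12],[0,0,0],-1],[[0,0,0.12],[0,0,0],-1],[[0,0,0.12],[0,0,0],-1],[[0,0,0.12],[0,0,0],-1],[[0,0,0],[0,0,0],-1],[[0,0,0],[0,0,0],-1]]'
python3 -c "
from h import *
go(514.4,-285.5,300,-0.40)"
```

```text
t 0.55 tcp [ 274.4 -589.2  404.7] F [0.31 0.6  0.53] gap 91.8
boxyaw now 0.4358 rotvec needed [-1.000e-04 -0.000e+00  8.358e-01] shift now-axes cm [-17.4  -34.58  10.47] shift after turn cm [-37.32 -10.28  10.47]
t: 1.3
tcp_pos: [274.6, -589.1, 404.8]
tool_rot: [-0.552, 0.834, -0.0, -0.0]
ft_force: [0.6, 1.0, 0.5]
finger_gap: 91.7
t 1.3 tcp [ 274.6 -589.1  404.8] F [0.57 1.   0.48] gap 91.7
boxyaw now -0.4004 rotvec needed [ 0.     -0.0003 -0.0004] shift now-axes cm [-37.31 -10.25  10.47] shift after turn cm [-37.31 -10.26  10.48]
```

```bash
python3 -m inch '[[[0,0,0],[-2.49,-0.684,0],-1],[[0,0,0],[-2.49,-0.684,0],-1],[[0,0,0],[-2.49,-0.684,0],-1],[[0,0,0],[-2.49,-0.684,0],-1],[[0,0,0],[-2.49,-0.684,0],-1],[[0,0,0],[-2.49,-0.684,0],-1],[[0,0,0],[-2.49,-0.684,0],-1],[[0,0,0],[-2.49,-0.684,0],-1],[[0,0,0],[-2.49,-0.684,0],-1],[[0,0,0],[-2.49,-0.684,0],-1],[[0,0,0],[-2.49,-0.684,0],-1],[[0,0,0],[-2.49,-0.684,0],-1],[[0,0,0],[-2.49,-0.684,0],-1],[[0,0,0],[-2.49,-0.684,0],-1],[[0,0,0],[-2.45,-0.684,0],-1],[[0,0,0],[0,0,2],-1],[[0,0,0],[0,0,2],-1],[[0,0,0],[0,0,2],-1],[[0,0,0],[0,0,0],-1],[[0,0,0],[0,0,0],-1]]'
python3 - <<'E'
from h import *
go(514.4,-285.5,191,-0.40)
c=viewer.camera("top");s=viewer.camera("side")
crop(c,350,200,130,130,4.5,"pics/c1.png");crop(s,340,110,130,130,4.5,"pics/c2.png")
E
```

```text
t: 2.97
tcp_pos: [515.1, -286.4, 344.0]
tool_rot: [-0.552, 0.834, 0.001, -0.0]
ft_force: [0.6, 0.3, 0.9]
finger_gap: 91.4
t 2.97 tcp [ 515.1 -286.4  344. ] F [0.62 0.32 0.91] gap 91.4
boxyaw now -0.4018 rotvec needed [ 0.0024  0.0005 -0.0018] shift now-axes cm [-0.05  0.06 15.3 ] shift after turn cm [-0.06  0.1  15.3 ]
```

View pics/c2.png

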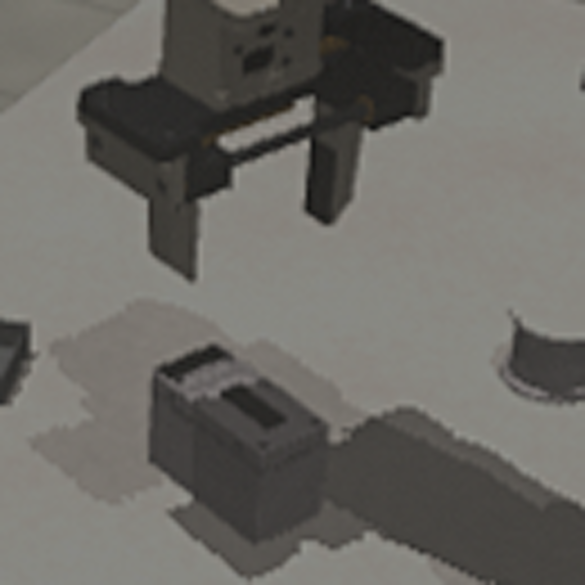

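The fingers stand either side of the box in the side view (box label near crop (253,405)). Next I go down and grip.

```bash
python3 -m inch '[[[0,0,0],[-0.05,0.05,2],-1],[[0,0,0],[0,0,2],-1],[[0,0,0],[0,0,2],-1],[[0,0,0],[0,0,2],-1],[[0,0,0],[0,0,2],-1],[[0,0,0],[0,0,2],-1],[[0,0,0],[0,0,1.5],-1],[[0,0,0],[0,0,1],-1],[[0,0,0],[0,0,0.8],-1],[[0,0,0],[0,0,0],-1],[[0,0,0],[0,0,0],-1]]'
python3 -m inch '[[[0,0,0],[0,0,0],1],[[0,0,0],[0,0,0],1],[[0,0,0],[0,0,0],1],[[0,0,0],[0,0,0],1],[[0,0,0],[0,0,0],1],[[0,0,0],[0,0,0],1],[[0,0,0],[0,0,0],1],[[0,0,0],[0,0,0],1],[[0,0,0],[0,0,0],1]]' 50
python3 -c "
from h import *
go(514.4,-285.5,191,-0.40)"
```

```text
t: 3.98
tcp_pos: [515.7, -286.1, 192.4]
tool_rot: [-0.551, 0.835, -0.0, 0.0]
ft_force: [0.3, 0.3, -0.2]
finger_gap: 92.1
t: 4.73
tcp_pos: [515.1, -286.1, 191.8]
tool_rot: [-0.551, 0.835, -0.0, -0.0]
ft_force: [-0.8, -0.1, 1.9]
finger_gap: 49.7
t 4.73 tcp [ 515.1 -286.1  191.8] F [-0.82 -0.15  1.89] gap 49.7
boxyaw now -0.4043 rotvec needed [-0.0001 -0.0003 -0.0043] shift now-axes cm [-0.03  0.09  0.08] shift after turn cm [-0.03  0.09  0.08]
```

```bash
python3 -m inch '[[[0,0,0],[0,0,-0.5],1],[[0,0,0],[0,0,-1],1],[[0,0,0],[0,0,-1.5],1],[[0,0,0],[0,0,-2],1],[[0,0,0],[0,0,-2],1],[[0,0,0],[0,0,-2],1],[[0,0,0],[0,0,-1.5],1],[[0,0,0],[0,0,-0.5],1],[[0,0,0],[0,0,0],1],[[0,0,0],[0,0,0],1],[[0,0,0],[0,0,0],1]]'
python3 -m inch '[[[0,0,-0.117],[0,0,0],1],[[0,0,-0.117],[0,0,0],1],[[0,0,-0.117],[0,0,0],1],[[0,0,-0.117],[0,0,0],1],[[0,0,0],[0,0,0],1],[[0,0,0],[0,0,0],1]]'
python3 -c "
from h import *
go(560.7,122.3,302,0.062)"
```

```text
t: 5.65
tcp_pos: [514.5, -285.6, 300.4]
tool_rot: [-0.551, 0.835, 0.001, -0.001]
ft_force: [0.1, -0.4, -4.5]
finger_gap: 49.6
t: 6.15
tcp_pos: [514.7, -285.8, 300.4]
tool_rot: [0.728, -0.686, -0.001, -0.0]
ft_force: [-0.7, 0.2, -5.0]
finger_gap: 50.1
t 6.15 tcp [ 514.7 -285.8  300.4] F [-0.74  0.16 -5.05] gap 50.1
boxyaw now 0.0602 rotvec needed [ 0.0017  0.0018 -0.0018] shift now-axes cm [-40.46  -7.05  -0.1 ] shift after turn cm [-40.45  -7.12  -0.16]
```

```bash
python3 -m inch '[[[0,0,0],[-1.2,-0.21,0],1],[[0,0,0],[-2.4,-0.42,0],1],[[0,0,0],[-2.4,-0.42,0],1],[[0,0,0],[-2.4,-0.42,0],1],[[0,0,0],[-2.4,-0.42,0],1],[[0,0,0],[-2.4,-0.42,0],1],[[0,0,0],[-2.4,-0.42,0],1],[[0,0,0],[-2.4,-0.42,0],1],[[0,0,0],[-2.4,-0.42,0],1],[[0,0,0],[-2.4,-0.42,0],1],[[0,0,0],[-2.4,-0.42,0],1],[[0,0,0],[-2.4,-0.42,0],1],[[0,0,0],[-2.4,-0.42,0],1],[[0,0,0],[-2.4,-0.42,0],1],[[0,0,0],[-2.4,-0.42,0],1],[[0,0,0],[-2.4,-0.42,0],1],[[0,0,0],[-2.4,-0.42,0],1],[[0,0,0],[-0.85,-0.21,0],1],[[0,0,0],[0,0,0],1],[[0,0,0],[0,0,0],1]]'
python3 - <<'E'
from h import *
go(560.7,122.3,302,0.062)
c=viewer.camera("top");s=viewer.camera("side")
crop(c,190,165,150,150,4,"pics/d1.png");crop(s,180,100,220,220,2.7,"pics/d2.png")
E
```

```text
t: 7.82
tcp_pos: [560.1, 123.3, 301.5]
tool_rot: [0.73, -0.684, -0.0, 0.0]
ft_force: [1.0, -0.8, -5.2]
finger_gap: 49.7
t 7.82 tcp [560.1 123.3 301.5] F [ 0.95 -0.78 -5.21] gap 49.7
boxyaw now 0.0645 rotvec needed [ 0.0007 -0.0003  0.0025] shift now-axes cm [ 0.1  -0.05 -0.05] shift after turn cm [ 0.1  -0.06 -0.05]
```

View pics/d1.png

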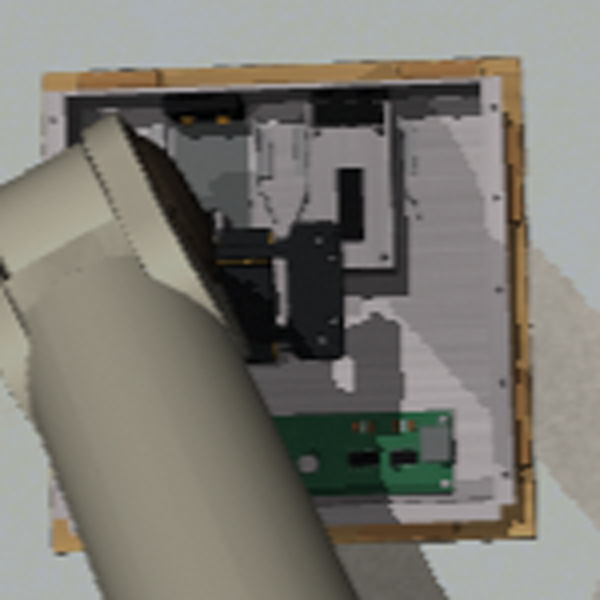

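View pics/d2.png

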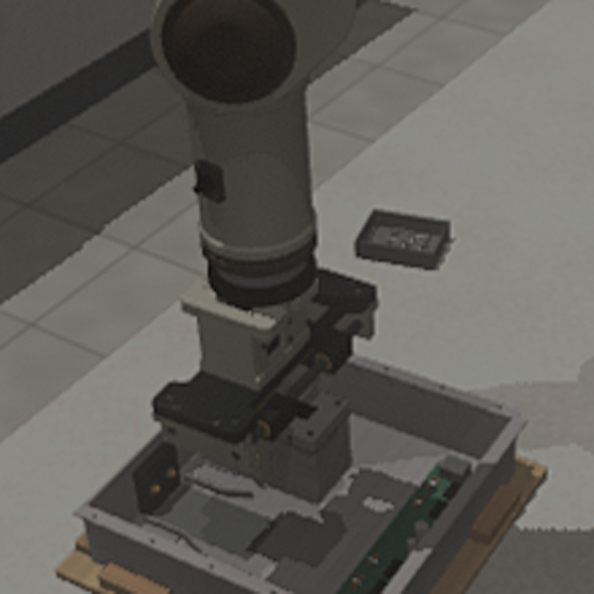

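```bash
python3 - <<'E'
from h import *
s=viewer.camera("side"); crop(s,225,225,90,75,8,"pics/d3.png")
for p in [(560+a*50-b*25*.062,123+a*50*.062+b*25,z) for a,b,z in((1,1,110),(1,-1,110),(-1,1,110),(-1,-1,110),(-1,1,176))]: print(p,(proj(s,p)-[225,225])*8)
E
```

```text
(608.45, 151.1, 110) [253.96771141 370.82840823]
(611.55, 101.1, 110) [361.36019436 257.69457555]
(508.45, 144.9, 110) [581.54862064 500.74670802]
(511.55, 94.9, 110) [683.04354308 379.81629355]
(508.45, 144.9, 176) [567.49842129 306.79897329]
```

View pics/d3.png

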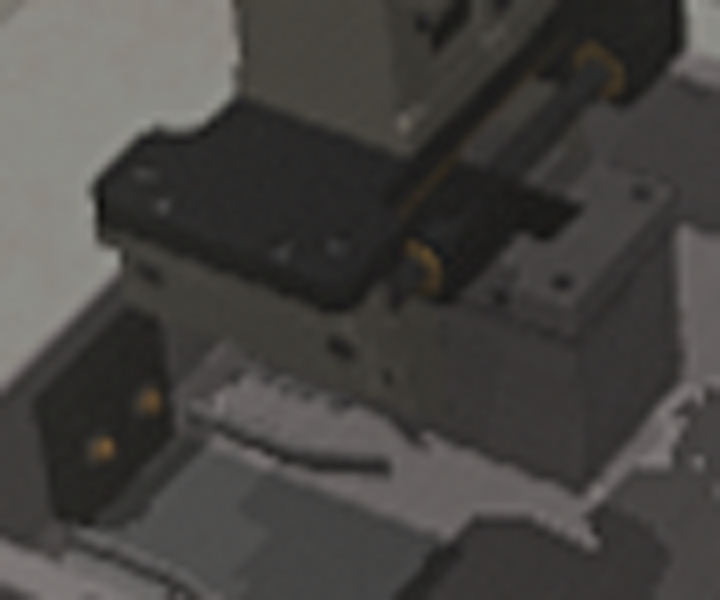

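```bash
python3 -m inch '[[[0,0,0],[0.08,-0.05,0.5],1],[[0,0,0],[0,0,1],1],[[0,0,0],[0,0,1.5],1],[[0,0,0],[0,0,1.5],1],[[0,0,0],[0,0,1.5],1],[[0,0,0],[0,0,1.2],1],[[0,0,0],[0,0,1],1],[[0,0,0],[0,0,0.7],1],[[0,0,0],[0,0,0.4],1],[[0,0,0],[0,0,0],1],[[0,0,0],[0,0,0],1],[[0,0,0],[0,0,0],1]]'
python3 - <<'E'
from h import *
go(560.7,122.3,204.8,0.062)
s=viewer.camera("side"); crop(s,215,225,110,95,7,"pics/e1.png")
c=viewer.camera("top");crop(c,200,170,100,100,6,"pics/e2.png")
E
```

```text
t: 8.97
tcp_pos: [561.7, 121.8, 209.4]
tool_rot: [0.729, -0.684, 0.0, -0.001]
ft_force: [-0.2, -0.6, -4.3]
finger_gap: 49.8
t 8.97 tcp [561.7 121.8 209.4] F [-0.21 -0.63 -4.28] gap 49.8
boxyaw now 0.0639 rotvec needed [-0.0014  0.0002  0.0019] shift now-axes cm [-0.05  0.09  0.46] shift after turn cm [-0.05  0.09  0.46]
```

View pics/e1.png

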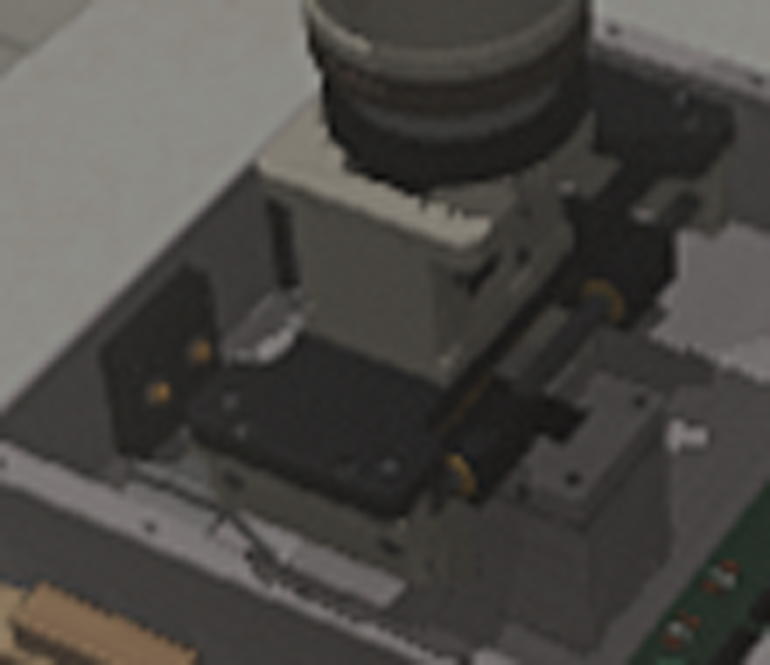

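View pics/e2.png

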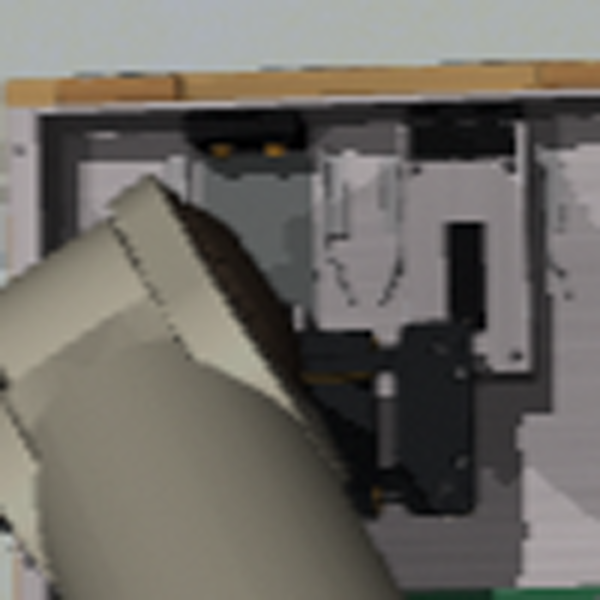

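The box is in the tray behind the guide mouths, with its rear clear of the green board (side crop near (590,640)). I'll creep down to the floor.

```bash
python3 -m inch '[[[0,0,0],[-0.03,0,0.1],1],[[0,0,0],[0,0,0.1],1],[[0,0,0],[0,0,0.1],1],[[0,0,0],[0,0,0],1],[[0,0,0],[0,0,0],1]]'; for i in 1 2; do python3 -c "
from bench import telemetry as t
s=t.get_state();print(s['tcp_pos'].round(2),s['ft_force'].round(2))";done
python3 -m inch '[[[0,0,0],[0,0,0.1],1],[[0,0,0],[0,0,0],1],[[0,0,0],[0,0,0],1]]'
```

```text
t: 9.48
tcp_pos: [561.1, 121.8, 205.7]
tool_rot: [0.729, -0.684, -0.0, 0.0]
ft_force: [0.0, -0.2, -4.9]
finger_gap: 50.0
[561.14 121.81 205.66] [ 0.05 -0.22 -4.86]
[561.14 121.81 205.66] [ 0.05 -0.22 -4.86]
t: 9.73
tcp_pos: [561.4, 121.9, 204.9]
tool_rot: [0.729, -0.684, 0.0, -0.0]
ft_force: [0.2, -0.4, -4.1]
finger_gap: 49.6
```

```bash
for i in 1 2 ; do python3 -m inch '[[[0,0,0],[0,0,0.05],1],[[0,0,0],[0,0,0],1],[[0,0,0],[0,0,0],1]]' | grep -E "tcp|force"; done
```

```text
tcp_pos: [561.3, 122.0, 204.8]
ft_force: [-2.4, -0.0, 3.8]
tcp_pos: [561.3, 122.0, 204.8]
ft_force: [-4.4, -1.1, 8.7]
```

```bash
python3 -m inch '[[[0,0,0],[0,0,-0.08],1],[[0,0,0],[0,0,0],1],[[0,0,0],[0,0,0],1]]' | grep -E "tcp|force"; python3 -m inch '[[[0,0,0],[0,-0.1,0],1],[[0,0,0],[0,-0.2,0],1],[[0,0,0],[0,-0.3,0],1],[[0,0,0],[0,-0.3,0],1],[[0,0,0],[0,-0.1,0],1],[[0,0,0],[0,0,0],1],[[0,0,0],[0,0,0],1]]' 
python3 -c "
from h import *
go(631.6,126.7,204.8,0.062)"
```

```text
tcp_pos: [561.4, 121.9, 204.9]
ft_force: [-0.8, -0.5, 4.2]
t: 11.07
tcp_pos: [570.5, 123.0, 204.9]
tool_rot: [0.73, -0.684, -0.0, 0.001]
ft_force: [-5.9, -0.5, 7.9]
finger_gap: 50.0
t 11.07 tcp [570.5 123.  204.9] F [-5.86 -0.54  7.95] gap 50.0
boxyaw now 0.0644 rotvec needed [ 0.0015 -0.0002  0.0024] shift now-axes cm [ 0.02 -6.12 -0.  ] shift after turn cm [ 0.01 -6.12  0.01]
```

```bash
python3 -m inch '[[[0,0,0],[0,0,-0.08],1],[[0,0,0],[0,0,0],1],[[0,0,0],[0,0,0],1]]' | grep -E "tcp|force"; python3 -m inch '[[[0,0,0],[0,-0.1,0],1],[[0,0,0],[0,-0.2,0],1],[[0,0,0],[0,-0.2,0],1],[[0,0,0],[0,-0.2,0],1],[[0,0,0],[0,-0.2,0],1],[[0,0,0],[0,-0.1,0],1],[[0,0,0],[0,0,0],1],[[0,0,0],[0,0,0],1]]' 
python3 -c "
from h import *
go(631.6,126.7,204.8,0.062)"
```

```text
tcp_pos: [571.0, 122.5, 204.9]
ft_force: [-0.3, 0.2, -2.3]
t: 11.98
tcp_pos: [581.2, 123.1, 205.2]
tool_rot: [0.729, -0.684, -0.0, 0.0]
ft_force: [-0.3, 0.8, -4.9]
finger_gap: 49.6
t 11.98 tcp [581.2 123.1 205.2] F [-0.27  0.78 -4.93] gap 49.6
boxyaw now 0.0637 rotvec needed [0.0001 0.     0.0017] shift now-axes cm [-0.04 -5.05  0.04] shift after turn cm [-0.04 -5.05  0.04]
```

```bash
python3 -m inch '[[[0,0,0],[0,-0.2,0],1],[[0,0,0],[0,-0.25,0],1],[[0,0,0],[0,-0.25,0],1],[[0,0,0],[0,-0.25,0],1],[[0,0,0],[0,-0.25,0],1],[[0,0,0],[0,-0.2,0],1],[[0,0,0],[0,0,0],1],[[0,0,0],[0,0,0],1]]' 
python3 -m inch '[[[0,0,0],[0,-0.2,0],1],[[0,0,0],[0,-0.25,0],1],[[0,0,0],[0,-0.25,0],1],[[0,0,0],[0,-0.25,0],1],[[0,0,0],[0,-0.25,0],1],[[0,0,0],[0,-0.2,0],1],[[0,0,0],[0,0,0],1],[[0,0,0],[0,0,0],1]]' 
python3 -c "
from h import *
go(631.6,126.7,204.8,0.062)"
```

```text
t: 12.65
tcp_pos: [595.2, 124.1, 205.3]
tool_rot: [0.729, -0.684, -0.0, -0.0]
ft_force: [0.4, 0.6, -5.3]
finger_gap: 49.9
t: 13.32
tcp_pos: [609.2, 124.9, 205.3]
tool_rot: [0.729, -0.684, -0.0, 0.0]
ft_force: [0.2, -0.6, -5.9]
finger_gap: 49.2
t 13.32 tcp [609.2 124.9 205.3] F [ 0.17 -0.56 -5.9 ] gap 49.2
boxyaw now 0.0638 rotvec needed [0.     0.     0.0018] shift now-axes cm [-0.03 -2.25  0.05] shift after turn cm [-0.04 -2.25  0.05]
```

```bash
python3 - <<'E'
from h import *
s=viewer.camera("side"); crop(s,205,215,110,95,7,"pics/f1.png")
c=viewer.camera("top");crop(c,200,170,90,75,8,"pics/f2.png")
E
```

```text
(no output)
```

View pics/f1.png

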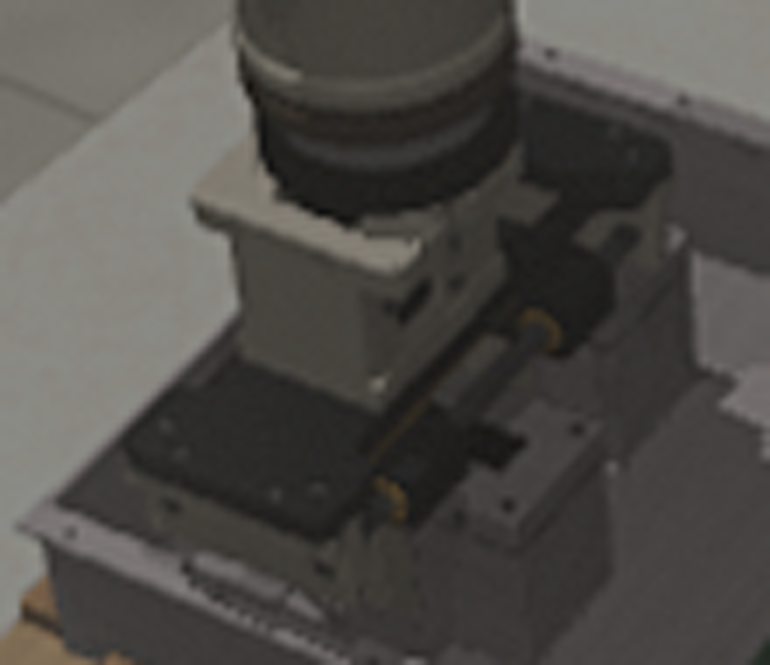

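View pics/f2.png

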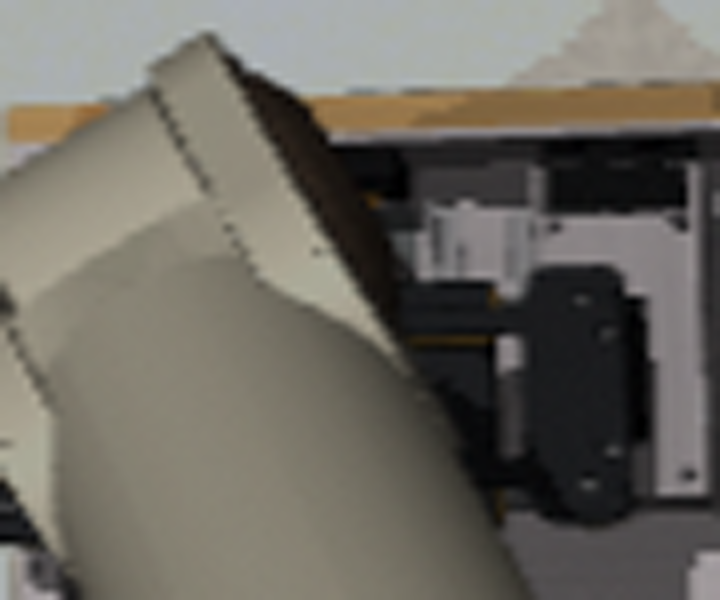

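The box is between the guides with no side load, its rear about 22 mm short of the seated position. I continue slowly.

```bash
python3 -m inch '[[[0,0,0],[-0.01,-0.15,0.01],1],[[0,0,0],[0,-0.2,0.01],1],[[0,0,0],[0,-0.2,0],1],[[0,0,0],[0,-0.2,0],1],[[0,0,0],[0,-0.2,0],1],[[0,0,0],[0,-0.15,0],1],[[0,0,0],[0,-0.1,0],1],[[0,0,0],[0,0,0],1],[[0,0,0],[0,0,0],1]]'  | grep -E "tcp|force"
for i in 1 2 3; do python3 -m inch '[[[0,0,0],[0,-0.05,0],1],[[0,0,0],[0,-0.05,0],1],[[0,0,0],[0,0,0],1]]' | grep -E "tcp|force"; done
```

```text
tcp_pos: [621.0, 125.8, 205.1]
ft_force: [-0.1, -0.3, -4.9]
tcp_pos: [622.1, 125.8, 205.2]
ft_force: [0.1, -1.1, -5.1]
tcp_pos: [623.2, 125.9, 205.2]
ft_force: [0.5, -0.9, -4.6]
tcp_pos: [624.2, 126.0, 205.2]
ft_force: [0.5, 0.7, -6.6]
```

```bash
for i in 1 2 3; do python3 -m inch '[[[0,0,0],[0,0,0.02],1],[[0,0,0],[0,0,0],1],[[0,0,0],[0,0,0],1]]' | grep -E "tcp|force"; done
```

```text
tcp_pos: [624.0, 126.0, 204.9]
ft_force: [-0.3, -0.1, -5.3]
tcp_pos: [624.1, 126.0, 204.9]
ft_force: [-1.5, 0.2, -3.1]
tcp_pos: [624.0, 126.0, 204.9]
ft_force: [-2.3, -1.1, 1.5]
```

```bash
for i in 1 2 3; do python3 -m inch '[[[0,0,0],[0,-0.05,0],1],[[0,0,0],[0,-0.05,0],1],[[0,0,0],[0,0,0],1]]' | grep -E "tcp|force"; done
```

```text
tcp_pos: [625.0, 126.2, 204.9]
ft_force: [-4.9, -0.4, 4.1]
tcp_pos: [625.9, 126.3, 204.9]
ft_force: [-4.7, -0.4, 5.2]
tcp_pos: [626.9, 126.5, 204.9]
ft_force: [-5.0, -0.4, 5.3]
```

```bash
python3 -m inch '[[[0,0,0],[0,0,-0.06],1],[[0,0,0],[0,0,0],1],[[0,0,0],[0,0,0],1]]' | grep -E "tcp|force"; for i in 1 2 3; do python3 -m inch '[[[0,0,0],[0,-0.05,0],1],[[0,0,0],[0,0,0],1],[[0,0,0],[0,0,0],1]]' | grep -E "tcp|force"; done
```

```text
tcp_pos: [627.3, 126.3, 204.9]
ft_force: [-0.0, 0.3, -2.3]
tcp_pos: [627.6, 126.3, 204.9]
ft_force: [-0.6, 0.1, -3.0]
tcp_pos: [627.8, 126.3, 204.9]
ft_force: [-2.7, -0.1, -2.6]
tcp_pos: [628.0, 126.4, 205.0]
ft_force: [-4.8, 0.4, -0.6]
```

```bash
for i in 1 2 3 4; do python3 -m inch '[[[0,0,0],[0,-0.05,0],1],[[0,0,0],[0,0,0],1],[[0,0,0],[0,0,0],1]]' | grep -E "tcp|force"; done
```

```text
tcp_pos: [628.5, 126.3, 205.0]
ft_force: [-5.5, 0.3, 0.3]
tcp_pos: [628.9, 126.4, 204.9]
ft_force: [-5.2, -0.2, -0.5]
tcp_pos: [629.3, 126.4, 205.0]
ft_force: [-6.4, 0.2, -0.4]
tcp_pos: [629.8, 126.5, 205.0]
ft_force: [-6.5, 0.2, 1.2]
```

```bash
python3 -m inch '[[[0,0,0],[0,-0.05,-0.03],1],[[0,0,0],[0,0,0],1],[[0,0,0],[0,0,0],1]]' | grep -E "tcp|force";for i in 1 2 3 4; do python3 -m inch '[[[0,0,0],[0,-0.05,0],1],[[0,0,0],[0,0,0],1],[[0,0,0],[0,0,0],1]]' | grep -E "tcp|force"; done
```

```text
tcp_pos: [630.2, 126.5, 205.0]
ft_force: [-5.8, -0.3, -2.1]
tcp_pos: [630.6, 126.5, 205.0]
ft_force: [-6.4, -0.2, 0.4]
tcp_pos: [631.0, 126.5, 205.0]
ft_force: [-6.8, -0.3, -0.8]
tcp_pos: [631.4, 126.6, 205.0]
ft_force: [-6.9, -0.4, 0.0]
tcp_pos: [631.9, 126.6, 205.0]
ft_force: [-7.6, 0.0, 1.0]
```

```bash
python3 -m inch '[[[0,0,0],[0,-0.03,-0.02],1],[[0,0,0],[0,0,0],1],[[0,0,0],[0,0,0],1]]' | grep -E "tcp|force";for i in 1 2 3 4; do python3 -m inch '[[[0,0,0],[0,-0.03,0],1],[[0,0,0],[0,0,0],1],[[0,0,0],[0,0,0],1]]' | grep -E "tcp|force"; done
```

```text
tcp_pos: [632.1, 126.7, 205.1]
ft_force: [-6.7, 0.5, 0.4]
tcp_pos: [632.3, 126.7, 205.1]
ft_force: [-6.3, 0.0, -0.3]
tcp_pos: [632.6, 126.7, 205.1]
ft_force: [-7.2, -0.2, -0.9]
tcp_pos: [632.8, 126.7, 205.1]
ft_force: [-7.1, -0.5, 0.4]
tcp_pos: [633.1, 126.7, 205.1]
ft_force: [-7.3, -0.8, 0.3]
```

```bash
for i in 1 2 3 4; do python3 -m inch '[[[0,0,0],[0,-0.03,0],1],[[0,0,0],[0,0,0],1],[[0,0,0],[0,0,0],1]]' | grep -E "tcp|force"; done; python3 -c "
from h import *
go(631.6,126.7,204.8,0.062)
s=telemetry.get_state();print(s['ft_torque'])"
```

```text
tcp_pos: [633.2, 126.7, 205.1]
ft_force: [-8.6, -0.3, 1.3]
tcp_pos: [633.3, 126.8, 205.1]
ft_force: [-10.0, -0.9, 1.6]
tcp_pos: [633.4, 126.8, 205.1]
ft_force: [-10.3, -1.7, 2.4]
tcp_pos: [633.5, 126.8, 205.1]
ft_force: [-12.0, -1.4, 5.1]
t 21.92 tcp [633.5 126.8 205.1] F [-12.01  -1.39   5.14] gap 49.6
boxyaw now 0.0641 rotvec needed [ 0.0059 -0.0011  0.0021] shift now-axes cm [0.   0.19 0.03] shift after turn cm [0.   0.19 0.03]
[-0.04099401  2.0197678  -0.07862379]
```

```bash
python3 -m inch '[[[0.003,0,0.001],[0,0.05,0],1],[[0.003,0,0.001],[0,0.05,0],1],[[0,0,0],[0,0,0],1],[[0,0,0],[0,0,0],1]]' | grep -E "tcp|force"; python3 -c "
from h import *
go(633.2,126.7,204.8,0.062)
s=telemetry.get_state();print(s['ft_torque'])"
```

```text
tcp_pos: [632.6, 126.8, 204.9]
ft_force: [-9.7, -0.8, 2.5]
t 22.25 tcp [632.6 126.8 204.9] F [-9.72 -0.82  2.54] gap 49.8
boxyaw now 0.0625 rotvec needed [-0.0003 -0.001   0.0005] shift now-axes cm [ 0.01 -0.06  0.01] shift after turn cm [ 0.01 -0.06  0.01]
[0.07855722 2.11004226 0.00621216]
```

```bash
python3 -m inch '[[[0,0,0],[0,0,-0.04],1],[[0,0,0],[0,0,0],1],[[0,0,0],[0,0,0],1]]' | grep -E "tcp|force"; for i in 1 2 ; do python3 -m inch '[[[0.0003,0,0],[0,-0.03,0],1],[[0,0,0],[0,0,0],1],[[0,0,0],[0,0,0],1]]' | grep -E "tcp|force"; done; python3 -c "
from h import *
go(633.2,126.7,204.8,0.062)"
```

```text
tcp_pos: [632.6, 126.8, 204.9]
ft_force: [-8.7, -0.7, -1.7]
tcp_pos: [632.7, 126.8, 204.9]
ft_force: [-10.0, -0.6, -0.2]
tcp_pos: [632.8, 126.8, 204.9]
ft_force: [-11.3, -0.5, 0.8]
t 23.0 tcp [632.8 126.8 204.9] F [-11.31  -0.48   0.79] gap 50.0
boxyaw now 0.0624 rotvec needed [ 0.0004 -0.0011  0.0004] shift now-axes cm [ 0.01 -0.04  0.01] shift after turn cm [ 0.01 -0.04  0.01]
```

```bash
python3 -m inch '[[[0.0005,0,0],[0,-0.03,-0.01],1],[[0,0,0],[0,0,0],1],[[0,0,0],[0,0,0],1]]' | grep -E "tcp|force"; python3 -m inch '[[[0.0003,0,0],[0,-0.015,-0.01],1],[[0,0,0],[0,0,0],1],[[0,0,0],[0,0,0],1]]' | grep -E "tcp|force"; for i in 1 2 3 ; do python3 -m inch '[[[0,0,0],[0,0,0],1],[[0,0,0],[0,0,0],1]]' | grep -E "force"; done; python3 - <<'E'
from h import *
go(633.2,126.7,204.8,0.062)
F=[];
s=viewer.camera("side"); c=viewer.camera("top")
crop(s,185,215,120,100,6.5,"pics/g1.png");crop(c,200,160,100,90,7,"pics/g2.png")
for i in range(10):
    viewer.camera("top"); F.append(telemetry.get_state()["ft_force"])
print(np.mean(F,0),np.std(F,0))
E
```

```text
tcp_pos: [632.8, 126.9, 205.0]
ft_force: [-12.8, -1.4, 1.9]
tcp_pos: [632.8, 126.9, 204.9]
ft_force: [-12.1, 0.2, 1.3]
ft_force: [-12.0, -0.1, 1.7]
ft_force: [-12.1, 0.0, 0.9]
ft_force: [-12.8, -0.9, 1.6]
t 24.0 tcp [632.8 126.9 204.9] F [-12.82  -0.88   1.63] gap 49.9
boxyaw now 0.0624 rotvec needed [ 0.0007 -0.0012  0.0004] shift now-axes cm [ 0.02 -0.04  0.01] shift after turn cm [ 0.02 -0.04  0.01]
[-12.19794421  -0.69316862   1.33305957] [0.48692312 0.48527339 0.36444639]
```

View pics/g1.png

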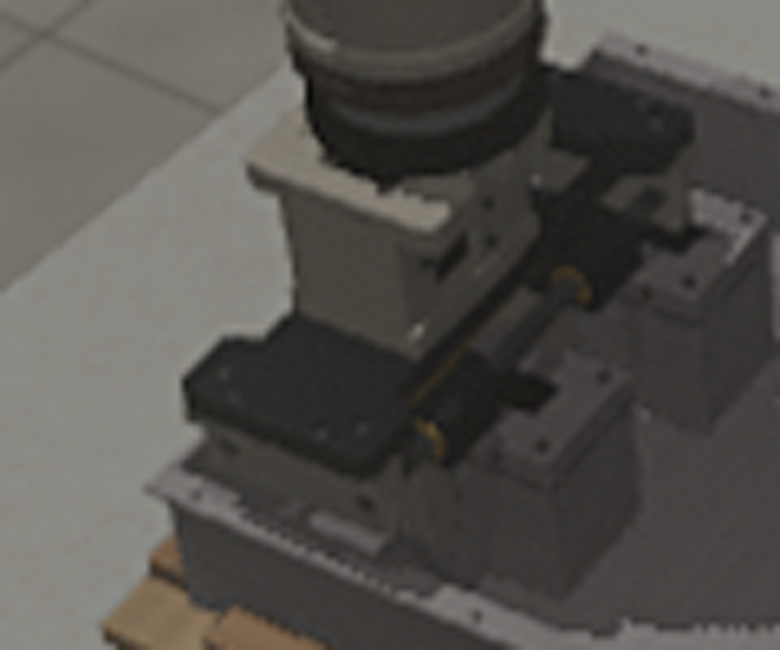

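View pics/g2.png

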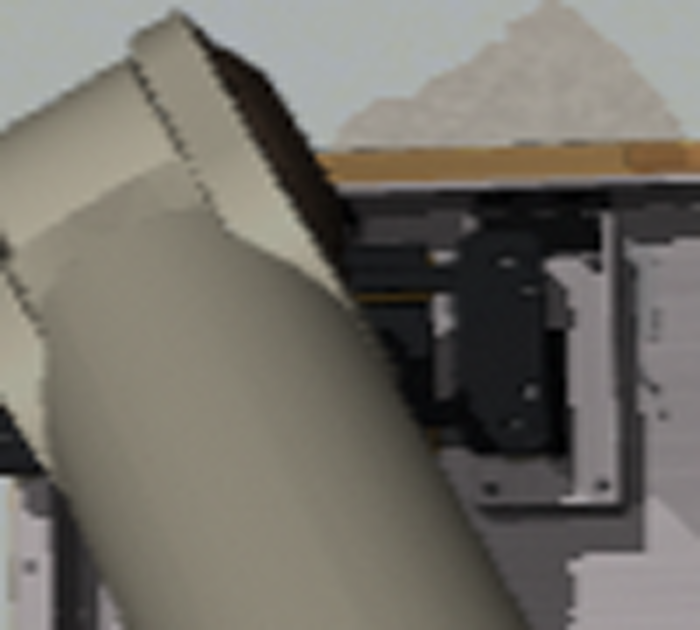

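```bash
python3 - <<'E'
from h import *
s=viewer.camera("side"); 
f=lambda p:(np.array(p)+.5)/6.5-.5+np.array([185,215])
R_=np.array([[np.cos(.062),np.sin(.062)],[-np.sin(.062),np.cos(.062)]])
for n,p,z in (("held bot",(562,598),13),("fit bot",(712,428),13),("held topnear",(556,478),79),("fit topnear",(702,320),79),("held topfar",(638,378),79),("fit topfar",(772,215),79),("held screw",(542,445),79),("fit screw",(690,283),79),("held screw2",(604,374),79),("fit screw2",(749,217),79)):
    w=onplane(s,*f(p),z)[:2]; print(n,w.round(1),"tray",(R_@(w-[569.5,77.8])).round(1))
E
```

```text
held bot [584.4 146.8] tray [19.2 68. ]
fit bot [589.   53.6] tray [ 18.  -25.4]
held topnear [575.9 152.2] tray [11.  73.9]
fit topnear [579.7  66.2] tray [  9.4 -12.3]
held topfar [581.2 100.5] tray [13.1 22. ]
fit topfar [590.5   9. ] tray [ 16.7 -69.9]
held screw [588.9 142.6] tray [23.4 63.5]
fit screw [594.1  53.1] tray [ 23.  -26.2]
held screw2 [591.9 105. ] tray [24.1 25.7]
fit screw2 [596.7  14.1] tray [ 23.2 -65.2]
```

The rear screws and corners of the held box and the fitted box line up to within about 1 mm, 90 mm apart, so it is flush. Next I trim the floor load and the push.

```bash
python3 -m inch '[[[0.0004,0,0],[0,-0.01,-0.03],1],[[0,0,0],[0,0,0],1],[[0,0,0],[0,0,0],1]]' | grep -E "tcp|force"; python3 - <<'E'
from h import *
F=[]
for i in range(10):
    viewer.camera("top"); F.append(telemetry.get_state()["ft_force"])
print(np.mean(F,0),np.std(F,0)); go(633.2,126.7,204.8,0.062)
E
```

```text
tcp_pos: [632.8, 126.9, 204.9]
ft_force: [-10.7, 0.1, -0.5]
[-11.8728273   -0.15924133   0.16451357] [0.48247943 0.65512365 0.4250194 ]
t 25.4 tcp [632.8 126.9 204.9] F [-12.15   0.81   0.  ] gap 49.7
boxyaw now 0.0624 rotvec needed [ 0.0007 -0.0011  0.0004] shift now-axes cm [ 0.02 -0.04  0.01] shift after turn cm [ 0.02 -0.04  0.01]
```

```bash
python3 -m inch '[[[0.0005,0,0],[0,-0.02,-0.02],1],[[0,0,0],[0,-0.01,0],1],[[0,0,0],[0,0,0],1],[[0,0,0],[0,0,0],1]]' | grep -E "tcp|force"; python3 - <<'E'
from h import *
F=[]
for i in range(20):
    viewer.camera("top"); F.append(telemetry.get_state()["ft_force"])
print(np.mean(F,0),np.std(F,0)); go(633.2,126.7,204.8,0.062)
E
```

```text
tcp_pos: [632.8, 126.9, 205.0]
ft_force: [-12.2, -0.3, 0.3]
[-12.29257372  -0.46123107  -0.16359907] [0.41168913 0.39570579 0.46699283]
t 26.73 tcp [632.8 126.9 205. ] F [-12.74  -0.84  -0.3 ] gap 49.7
boxyaw now 0.0624 rotvec needed [ 0.0008 -0.0012  0.0004] shift now-axes cm [ 0.02 -0.03  0.02] shift after turn cm [ 0.02 -0.03  0.02]
```

```bash
python3 -m inch '[[[0.0003,0,0],[0,-0.02,0],1],[[0.0003,0,0],[0,-0.01,-0.01],1],[[0,0,0],[0,0,0],1],[[0,0,0],[0,0,0],1]]' | grep -E "tcp|force"; python3 - <<'E'
from h import *
F=[]
for i in range(10):
    viewer.camera("top"); F.append(telemetry.get_state()["ft_force"])
print(np.mean(F,0),np.std(F,0)); go(633.2,126.7,204.8,0.062)
E
```

```text
tcp_pos: [632.9, 126.9, 205.0]
ft_force: [-12.7, 0.3, 0.2]
[-13.14466307  -0.6696984   -0.07380198] [0.47832907 0.34622009 0.39160365]
t 27.57 tcp [632.9 126.9 204.9] F [-12.85  -0.66  -0.37] gap 49.7
boxyaw now 0.0624 rotvec needed [ 0.001  -0.0013  0.0004] shift now-axes cm [ 0.02 -0.03  0.01] shift after turn cm [ 0.02 -0.03  0.01]
```

```bash
python3 -m inch '[[[0.0003,0,0],[0,-0.018,0],1],[[0,0,0],[0,0,0],1],[[0,0,0],[0,0,0],1],[[0,0,0],[0,0,0],1]]' | grep -E "tcp|force"; for i in 1 2 3 4; do python3 -m inch '[[[0,0,0],[0,0,0],1],[[0,0,0],[0,0,0],1],[[0,0,0],[0,0,0],1],[[0,0,0],[0,0,0],1],[[0,0,0],[0,0,0],1],[[0,0,0],[0,0,0],1],[[0,0,0],[0,0,0],1],[[0,0,0],[0,0,0],1],[[0,0,0],[0,0,0],1],[[0,0,0],[0,0,0],1],[[0,0,0],[0,0,0],1],[[0,0,0],[0,0,0],1],[[0,0,0],[0,0,0],1],[[0,0,0],[0,0,0],1],[[0,0,0],[0,0,0],1]]' | grep -E "t:|tcp|force"; done;  python3 - <<'E'
from h import *
F=[]
for i in range(20):
    viewer.camera("top"); F.append(telemetry.get_state()["ft_force"])
print(np.mean(F,0),np.std(F,0)); go(633.2,126.7,204.8,0.062)
c=viewer.camera("top"); s=viewer.camera("side"); cv2.imwrite("pics/z1.png",c["frame"][:,:,::-1]); cv2.imwrite("pics/z2.png",s["frame"][:,:,::-1])
E
```

```text
tcp_pos: [632.9, 126.9, 205.0]
ft_force: [-14.0, -0.2, 0.5]
t: 29.15
tcp_pos: [632.9, 126.9, 205.0]
tool_rot: [0.729, -0.685, 0.0, 0.001]
ft_force: [-13.7, -0.8, 1.7]
t: 30.4
tcp_pos: [632.9, 126.9, 205.0]
tool_rot: [0.729, -0.685, 0.0, 0.001]
ft_force: [-13.9, -1.1, 0.1]
t: 31.65
tcp_pos: [632.9, 126.9, 204.9]
tool_rot: [0.729, -0.685, 0.0, 0.001]
ft_force: [-14.6, -0.7, 1.7]
t: 32.9
tcp_pos: [632.9, 126.9, 205.0]
tool_rot: [0.729, -0.685, 0.0, 0.001]
ft_force: [-14.4, -1.2, 0.7]
[-14.01829774  -0.54352959   1.12778929] [0.53398002 0.47448004 0.61498585]
t 33.9 tcp [632.9 126.9 205. ] F [-13.84   0.49   1.54] gap 50.1
boxyaw now 0.0623 rotvec needed [ 0.0012 -0.0014  0.0003] shift now-axes cm [ 0.02 -0.03  0.02] shift after turn cm [ 0.02 -0.03  0.02]
```

View pics/z1.png

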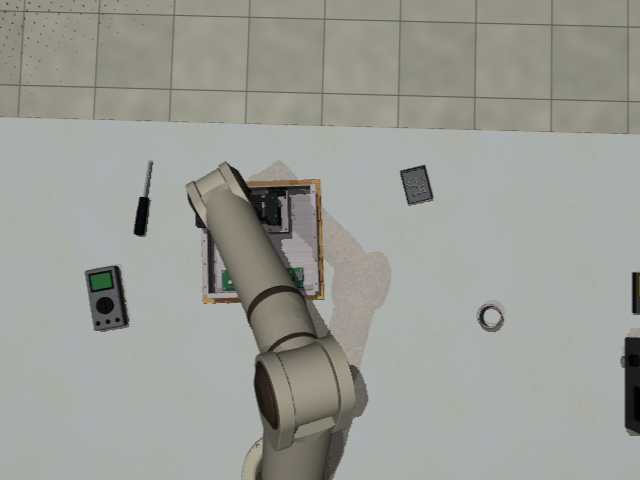

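View pics/z2.png

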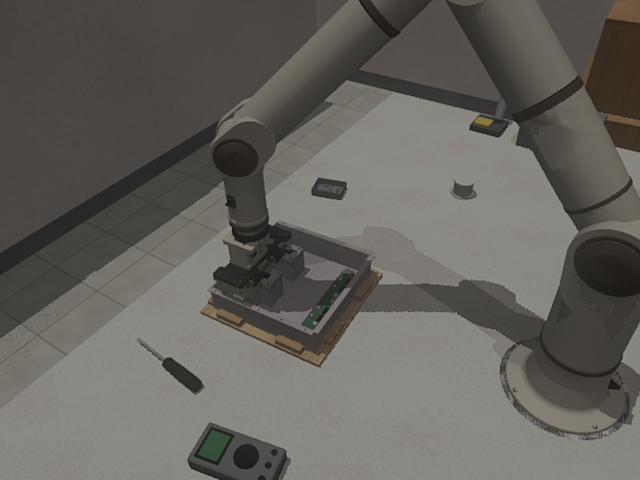

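Bystanders are at their starting pixels: screwdriver (143,200), meter (107,298), screw tray (417,185), spool (490,316). The push has been steady for over 5 s, so I hand in.

```bash
python3 -c "
from bench import manip,telemetry
print(manip.sign_off()); print(telemetry.get_state()['ft_force'])"
```

```text
the job is handed in; nothing more can be done
None
the job is handed in; nothing more can be done
```

The battery box is in the left bay, flush against its terminal block. I handed the job in at about 34 s with the arm still gripping it and pressing.

- **Method:** I gripped it across its sides at 50 N, carried it over the tray wall, set it down behind the guides and slid it in slowly. I corrected a 0.006 rad tool tilt so it presses squarely.
- **Flush:** In the side view its rear screws line up with the fitted box's to about 1 mm, 90 mm apart. The push stiffened at the block after about 5 mm of stud travel. I could not see the contact face itself, because the arm hides it.
- **Push:** The wrist read about 14.0 ± 0.5 N along the pressing direction, steady for over 5 s. I set it slightly above 13 N because floor friction takes up to about 2 N of it, so the push on the block is probably 12–14 N. I did not measure that split directly.
- **Floor contact:** The last vertical reading means roughly 6 N of box weight and press rests on the tray floor.
- **Other objects:** The screwdriver, meter, screw tray and spool were in their starting places in both final views.

No check failed. The largest disagreement was in the first tray measurement, about 4.5 mm off because I had included the rim flanges. I fixed that before moving the arm.

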